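# Find the pad that still grips and park the spice tin on it

## Task

The sloping wooden rack has four blue silicone pads that look alike, but three have gone slick and only one still grips. Pick up the small red tin, drag its foot gently over the pads to feel which one holds it back, and leave the tin standing by itself about the middle of the pad that grips, foot flat on the pad. Never let it slide down against the front rail, do not press it hard on the pads, and leave the other things on the counter where they are.

Things in the scene. Friction and masses are not known exactly. Their poses are not given: they have to be found in the camera images.
- tin: the small red tin canister with steel lid, a cylinder 50 mm across and 87 mm tall, about 0.25 to 0.43 kg, rigid enough to be gripped at 30 N; origin at the centre of its underside, own z up along its axis; starts upright on the counter and is gripped round its side, from above
- tin_foot: the bright steel foot of the tin, its lowest 8 mm, 50 mm across, fixed to the tin; origin and axes as the tin's. It is what touches the pads. The force on it must stay below 25 N
- rack: fixed wooden rack, 150 mm deep (its x) by 335 mm wide (its y), at a different place and yaw each time. Origin on the counter below the middle of the rack; its x points to the high back side, y along the rack, z up. The pads' tops lie in one plane that rises 15 degrees (0.2618 rad) towards its +x, is level along its y, and is 55 mm above the counter over the origin (about 40 mm at the pads' low ends, 70 mm at the high ends)
- rack_rail: steel rail along the rack's low front edge, 8 mm thick, standing 12 mm proud of the pads' plane, its inner face 65 mm down the slope from the pads' middles; it is fixed to the rack, origin and axes as the rack's. The tin must not touch it
- pad_1 (a point): middle of the top face of pad 1 (117 mm to the rack's -y). Blue silicone, 120 mm up the slope by 64 mm wide, 6 mm proud of the deck, foam-backed: sinks square to the slope about 1 mm per 5 N, hard stop at 5.5 mm. Of the four pads three are slick (friction with the tin at most 0.2: a released tin slides), one grips (at least 0.5: it stays); which one changes each time. Axes as the rack's
- pad_2 (a point): middle of the top face of pad 2 (39 mm to its -y). Blue silicone, 120 mm up the slope by 64 mm wide, 6 mm proud of the deck, foam-backed: sinks square to the slope about 1 mm per 5 N, hard stop at 5.5 mm. Of the four pads three are slick (friction with the tin at most 0.2: a released tin slides), one grips (at least 0.5: it stays); which one changes each time. Axes as the rack's
- pad_3 (a point): middle of the top face of pad 3 (39 mm to its +y). Blue silicone, 120 mm up the slope by 64 mm wide, 6 mm proud of the deck, foam-backed: sinks square to the slope about 1 mm per 5 N, hard stop at 5.5 mm. Of the four pads three are slick (friction with the tin at most 0.2: a released tin slides), one grips (at least 0.5: it stays); which one changes each time. Axes as the rack's
- pad_4 (a point): middle of the top face of pad 4 (117 mm to its +y). Blue silicone, 120 mm up the slope by 64 mm wide, 6 mm proud of the deck, foam-backed: sinks square to the slope about 1 mm per 5 N, hard stop at 5.5 mm. Of the four pads three are slick (friction with the tin at most 0.2: a released tin slides), one grips (at least 0.5: it stays); which one changes each time. Axes as the rack's
- spice_jar: amber spice jar, 44 mm across, 85 mm tall, stands upright, origin at the centre of its underside; bystander
- tall_tin: tall green cylindrical tin canister, 84 mm across, 130 mm tall, origin under its centre; bystander
- tiffin: stainless three-tier tiffin box with wire bail, 132 mm across the bail, 183 mm tall, origin under its centre; bystander
- mortar: white ceramic mortar 124 mm across, 90 mm tall, the pestle standing in it up to 135 mm and leaning out along its +x, origin under its centre; bystander
- trivet: round blue silicone trivet lying flat on the counter, 170 mm across, 10 mm thick, origin under its centre; bystander, not one of the rack's pads
- spoon: wooden spoon, 240 mm long, lying on the counter along its own x, origin at about mid length; bystander
Things that resemble listed ones, but are neither listed nor needed, are in the scene too. Leave any pink look-alike of the tin alone.

How it is judged:
By the outcome, as a careful person would: the job done as asked, in the order asked, and still so for the second after the job is handed in, with the robot touching nothing.
It also fails if it takes over 61 s, if anything falls off the work surface, if the arm or the gripper's body presses on something with over 40 N, if the wrist force passes 120 N, or if a joint passes its speed limit or range.

## Robot

A 6-joint arm with a two-finger parallel gripper is mounted at the origin on the work surface. World frame = base frame: x ahead of the robot, y to its left, z up, the work surface at z = 0. Lengths are in m, angles in rad, forces in N, time in s.
With the tool pointing down it reaches from about 0.375 to 0.9 m from the base axis. Payload 3.1 kg.
Tool frame: the origin (TCP) lies at the very end of the fingers, on their centre line; the grasp point (between the pads) lies 19 mm behind it; z points along the fingers, y is the direction in which the jaws open and shut (so a half turn about z gives the same grasp; the last joint's range is limited). The gripper opens to 85 mm and grips with 20 to 120 N. Pads are 22 mm wide; open, the fingers measure 114 mm over their backs; the gripper's body (76 mm by 85 mm) begins 54 mm behind the grasp point. The pads swing forward as they close: fully open they stand 13 mm farther back than shut.
Start: joints at [0.933, 0.527, 1.433, -0, 1.181, -0.178], TCP at [0.277, 0.56, 0.194] pointing down, gripper open.
Joint ranges: [-3.08, 3.08], [-0.75, 2.2], [0.22, 2.44], [-1.43, 4.57], [0, 2.65], [-2.85, 2.85]. Speed limits (rad/s): [2.79, 2.79, 3.14, 3.14, 3.14, 3.14].

## Interface

Orientations are given as a unit quaternion [x, y, z, w].
In Python, from station import manip gives the robot as it stands. The module is installed in compiled form; this text tells all that it offers.
- The arm moves only by the tool send_rows, never from a script. Its argument "commands" is a list of rows, each an object with "delta_pos": the shift along the world's x, y, z in cm, a list of three; "yaw": the turn about the world's z in rad. A call has 1 to 10 rows; each row shifts and turns the pose as measured when the row begins; what a row does not reach is not made up. A row lasts 1/8 s, in which the tool goes at most 62.5 mm and 10.7 degrees, less where a joint would pass 70% of its speed; a pose out of reach is approached as far as the arm can. A call is refused whole if a number of a shift passes 6.25 or a number of a turn 0.188, either way. A call with a gripper value outside its range is refused whole. "grip" is the closure, from -1 (fully open) to 1 (shut), set as the call begins (left out, the last holds). The fingers move at their own pace and stop on an object; "force" is the grip in N (left out, the last holds). Time passes only in rows, so rows that do not move let the fingers close. It gives the time, the measured TCP pose, the force and the opening at its end, in the units of the state.
- manip.sense(): the state, without advancing time (a new reading comes with each control period).
- manip.snapshot(name): name is "side" or "top" or "wrist"; returns the picture (400x640x3 uint8, blue, green, red); there is no depth.
- manip.get_calibration(name): a dict with "fx", "fy", "cx", "cy" (pixels), "world_to_cam" (4x4, takes a point from world to camera coordinates); the wrist camera has in their place "mount" (4x4, takes a point from camera to tool coordinates, whose origin is the TCP and whose axes are the flange's). Camera axes: x right, y down, z forward; pixel columns grow to the right and rows downward; lengths in m; the calibration is good to about 2 mm. The wrist camera is an equidistant fisheye: a pixel r from the principal point sees the ray r / f radians off the axis. A picture is of the moment at which its call begins: read the wrist's pose just before it. get_calibration takes no time and is no camera call.
- manip.sign_off(): hands the job in, once; it reports no verdict.
The state is a dict: "t": time; "q": joint angles; "qd": joint speeds; "tau": joint torques, N m; "tcp_pos": TCP position; "tool_rot": TCP orientation; "force": force on the tool from outside, world axes, zero at the start; "ft_torque": the same for the moment, N m; "finger_gap": opening from 0.0 (shut) to 1.0 (fully open).
Only numpy, scipy, OpenCV 4.12 (cv2) and the standard library are available. Lean on these libraries where they do the work, as an engineer would, in place of code of your own. Each camera call takes 0.05 s, during which the arm holds its last target. There are 200 camera calls.

## Working session

There is one attempt and no reset: what is moved stays moved. The work goes in short steps, Python scripts to look and compute and a tool call to move; the robot and the scene stay as the last step left them, time stands still between calls to the robot, and variables do not carry over. Pictures are saved under pics/ and viewed, about 8 in all and at most 12, crops included, and the job is handed in when it is done.

Besides the shell and the picture viewer there is one more tool, called after ">>>" as a command line: name --argument value ..., lists and objects as JSON in quotes. send_rows: Moves the arm, as the interface text tells. Its arguments: {"type":"object","properties":{"commands":{"type":"array","items":{"type":"object","properties":{"delta_pos":{"type":"array","items":{"type":"number"}},"yaw":{"type":"number"}}}},"grip":{"type":"number"},"force":{"type":"number"}},"required":["commands"]}

```bash
mkdir -p pics; python3 - <<'E'
from station import manip
import cv2,numpy as np
for n in("top","side"):
    cv2.imwrite(f"pics/{n}0.png",manip.snapshot(n))
    c=manip.get_calibration(n);print(n,c["fx"],c["fy"],c["cx"],c["cy"],np.round(c["world_to_cam"],4).tolist())
s=manip.sense();print(s["t"],s["tcp_pos"],s["tool_rot"],s["force"],s["finger_gap"])
c=manip.get_calibration("wrist");print(c)
E
```

```text
top 425.1629945665444 425.1629945665444 321.03987811757895 207.37339959424554 [[-0.0096, -0.9997, -0.0239, 0.0097], [-0.9975, 0.0112, -0.0693, 0.5728], [0.0695, 0.0232, -0.9973, 1.3838], [0.0, 0.0, 0.0, 1.0]]
side 474.0852065414797 474.0852065414797 322.4667490265172 195.58582986223306 [[-0.84, 0.5426, -0.0083, 0.5064], [0.3588, 0.5438, -0.7586, -0.1631], [-0.4071, -0.6402, -0.6515, 1.8111], [0.0, 0.0, 0.0, 1.0]]
0.1 [0.27634948 0.55977708 0.19282464] [ 2.27402365e-01  9.73800384e-01 -9.14032296e-04 -3.74799854e-04] [ 0.03532335 -0.36347139  0.33654223] 0.9998096993403567
{'fx': 309.70691628693146, 'fy': 309.70691628693146, 'cx': 321.47336168779407, 'cy': 196.16792700178456, 'mount': array([[ 2.90272138e-04, -9.57995053e-01, -2.86784579e-01,
         7.19069975e-02],
       [ 9.99999957e-01,  2.89334379e-04,  4.56482765e-05,
         1.24159630e-04],
       [ 3.92458150e-05, -2.86784580e-01,  9.57995096e-01,
        -1.80382063e-01],
       [ 0.00000000e+00,  0.00000000e+00,  0.00000000e+00,
         1.00000000e+00]])}
```

View pics/top0.png

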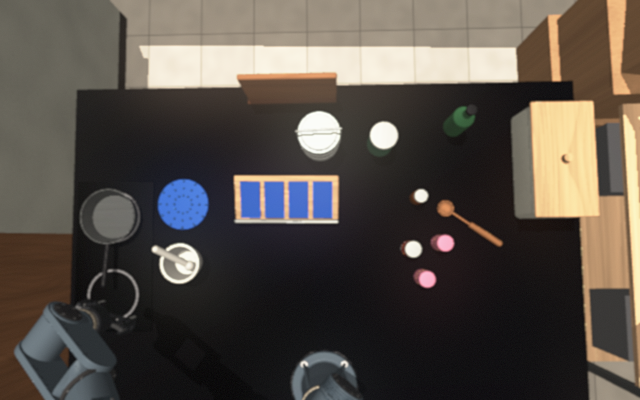

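View pics/side0.png

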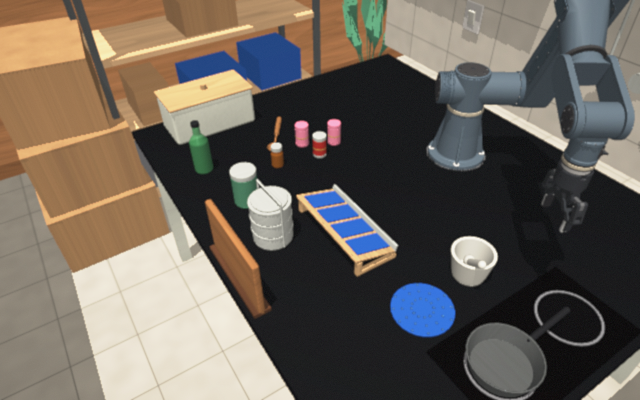

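The red tin candidates, by side / top pixels:
- (319,145) / (413,248) is red with a steel lid, which fits.
- (302,134) and (334,132) / (445,242) and (427,278) are the pink look-alikes.
- (277,155) / (421,196) is the amber spice jar.

I'll confirm this in one enlarged crop.

```bash
python3 - <<'E'
import cv2,numpy as np
t=cv2.imread("pics/top0.png");s=cv2.imread("pics/side0.png")
f=lambda im,x,y,w,h,k:cv2.resize(im[y:y+h,x:x+w],None,fx=k,fy=k,interpolation=cv2.INTER_CUBIC)
a=f(t,225,165,130,66,6)            # 780x396
b=np.hstack([f(t,390,225,65,34,6),f(s,285,115,65,34,6)][0:2])
b=cv2.copyMakeBorder(b,0,0,0,max(0,780-b.shape[1]),0)[:,:780]
cv2.imwrite("pics/crop.png",np.vstack([a,b]))
E
```

```text
(no output)
```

View pics/crop.png

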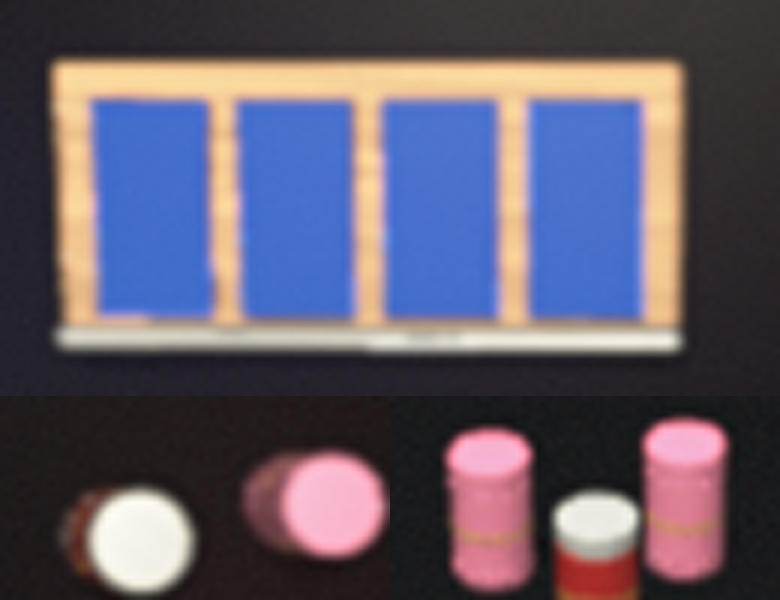

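The crop confirms it: the red, steel-lidded tin has its lid centre at top (413.4,249.0), and the pinks are plain. The rack's rail faces the robot. Next I'll fit the poses.

```bash
cat > h.py <<'E'
from station import manip
import cv2,numpy as np
from scipy.optimize import least_squares
def proj(n,P):
    c=manip.get_calibration(n);M=np.array(c["world_to_cam"]);p=np.atleast_2d(P)@M[:3,:3].T+M[:3,3]
    return np.c_[c["fx"]*p[:,0]/p[:,2]+c["cx"],c["fy"]*p[:,1]/p[:,2]+c["cy"]]
S=np.radians(15)
def rack(p,u,v,h=0):  # u up-slope, v along y, h normal offset -> world
    x=u*np.cos(S)-h*np.sin(S);z=.055+u*np.sin(S)+h*np.cos(S);c,s=np.cos(p[2]),np.sin(p[2])
    return np.array([p[0]+c*x-s*v,p[1]+s*x+c*v,z])
E
python3 - <<'E'
from h import *
obs=[];mod=[]
C={.117:[(91,100),(209,100),(213,316),(98,314)],.039:[(236,100),(353,100),(356,319),(242,317)],-.039:[(381,100),(497,100),(500,320),(385,319)],-.117:[(527,100),(642,100),(643,318),(529,318)]}
for v,q in C.items():
    for (a,b),(X,Y) in zip([(.06,.032),(.06,-.032),(-.06,-.032),(-.06,.032)],q):
        mod.append((a,v+b));obs.append(((X+.5)/6-.5+225,(Y+.5)/6-.5+165))
obs=np.array(obs)
f=lambda p:(proj("top",[rack(p,*m) for m in mod])-obs).ravel()
r=least_squares(f,[.6,.05,0]);print("rack",r.x,np.sqrt(np.mean(r.fun**2)))
print(np.round(r.fun.reshape(-1,2),1).tolist())
g=lambda p:(proj("top",[p[0],p[1],.087])-[413.4,249.0]).ravel()
t=least_squares(g,[.5,-.2]).x;print("tin",t)
print("side check lid",proj("side",[*t,.087]),"pads",proj("side",[rack(r.x,0,v) for v in C]))
# ring of nearby items: pinks
for n,px in(("pinkA",(445,242)),("pinkB",(427,278)),("jar",(421,196))):
    print(n,least_squares(lambda p:(proj("top",[p[0],p[1],.087])-px).ravel(),[.5,-.2]).x)
E
```

```text
rack [ 0.59703219  0.11581238 -0.0153764 ] 0.2745026934592541
[[-0.3, -0.3], [-0.1, -0.2], [0.2, 0.3], [-0.1, 0.6], [-0.3, -0.2], [0.1, -0.2], [0.3, -0.1], [-0.3, 0.2], [-0.2, -0.2], [0.4, -0.1], [0.2, -0.1], [-0.3, -0.1], [-0.2, -0.1], [0.7, -0.0], [0.3, 0.3], [-0.4, 0.2]]
tin [ 0.43532338 -0.28355454]
side check lid [[318.74141847 134.37314126]] pads [[366.79140854 242.4547632 ]
 [351.56494684 226.62980758]
 [337.3735939  211.88064687]
 [324.11526804 198.10118697]]
pinkA [ 0.45608607 -0.38170427]
pinkB [ 0.34576038 -0.32317518]
jar [ 0.6003467 -0.3112995]
```

>>> send_rows --commands '[{"delta_pos": [2, -5.5, 0.5], "yaw": 0.06}, {"delta_pos": [2, -5.5, 0.5], "yaw": 0.06}, {"delta_pos": [2, -5.5, 0.5], "yaw": 0.06}, {"delta_pos": [2, -5.5, 0], "yaw": 0.06}, {"delta_pos": [2, -5.5, 0], "yaw": 0.06}, {"delta_pos": [2, -5.5, 0], "yaw": 0.06}, {"delta_pos": [2, -5.5, 0], "yaw": 0.06}, {"delta_pos": [1, -5.5, 0], "yaw": 0.03}, {"delta_pos": [0, -5.5, 0], "yaw": 0}, {"delta_pos": [0, -5.5, 0], "yaw": 0}]' --grip -1

```text
t: 1.35
tcp_pos: [0.4286, -0.0041, 0.2056]
tool_rot: [-0.008, 1.0, -0.001, 0.001]
force: [-0.3, 0.3, -0.1]
finger_gap: 1.0
```

>>> send_rows --commands '[{"delta_pos": [0, -6, 0], "yaw": -0.03}, {"delta_pos": [0, -6, 0]}, {"delta_pos": [0, -6, 0]}, {"delta_pos": [0.5, -6, 0]}, {"delta_pos": [0, -4, -3]}, {"delta_pos": [0, 0, -3]}, {"delta_pos": [0, 0, 0]}]'

```text
validation failed for argument at $.co...
```

```bash
python3 - <<'E'
from h import *
s=manip.sense();print(s["t"],s["tcp_pos"],s["tool_rot"],s["q"])
cv2.imwrite("pics/w1.png",manip.snapshot("wrist"))
from scipy.spatial.transform import Rotation as R
c=manip.get_calibration("wrist")
def wp(P):
    pt=R.from_quat(s["tool_rot"]).inv().apply(np.array(P)-s["tcp_pos"]);M=np.linalg.inv(c["mount"]);p=M[:3,:3]@pt+M[:3,3]
    rr=np.hypot(p[0],p[1]);th=np.arctan2(rr,p[2]);return c["cx"]+c["fx"]*th*p[0]/rr,c["cy"]+c["fy"]*th*p[1]/rr
print(wp([.4353,-.2836,.087]),[np.round(wp([.4353+.025*np.cos(a),-.2836+.025*np.sin(a),.087])) for a in np.arange(4)*np.pi/2])
E
```

```text
1.35 [ 0.42860853 -0.00405347  0.20564989] [-0.00790447  0.9999675  -0.0011775   0.00106131] [-0.27005046  0.24407268  1.88704483 -0.00198921  1.00778868 -1.85559647]
(np.float64(93.91003447530093), np.float64(183.77904262295718)) [array([ 97., 203.]), array([108., 184.]), array([ 91., 164.]), array([ 81., 184.])]
```

View pics/w1.png

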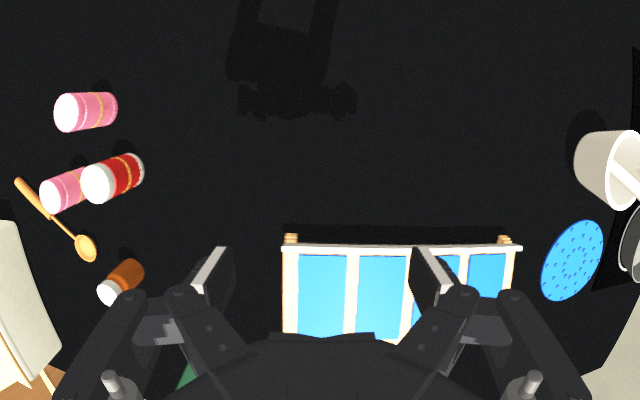

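The move was refused because every row needs a yaw. The wrist picture shows the tin's lid at about (98,184), against (94,184) predicted, so the estimate holds.

>>> send_rows --commands '[{"delta_pos": [0, -6, 0], "yaw": -0.03}, {"delta_pos": [0, -6, 0], "yaw": 0}, {"delta_pos": [0, -6, 0], "yaw": 0}, {"delta_pos": [0.5, -6, 0], "yaw": 0}, {"delta_pos": [0.2, -4, -3], "yaw": 0}, {"delta_pos": [0, 0, -3], "yaw": 0}, {"delta_pos": [0, 0, 0], "yaw": 0}]'

```text
t: 2.28
tcp_pos: [0.436, -0.2957, 0.1436]
tool_rot: [0.012, 1.0, -0.004, 0.002]
force: [0.4, 1.2, 0.5]
finger_gap: 1.0
```

```bash
cat >> h.py <<'E'
from scipy.spatial.transform import Rotation as R
def wp(s,P):
    c=manip.get_calibration("wrist")
    pt=R.from_quat(s["tool_rot"]).inv().apply(np.array(P)-s["tcp_pos"]);M=np.linalg.inv(c["mount"]);p=M[:3,:3]@pt+M[:3,3]
    rr=np.hypot(p[0],p[1]);th=np.arctan2(rr,p[2]);return round(c["cx"]+c["fx"]*th*p[0]/rr,1),round(c["cy"]+c["fy"]*th*p[1]/rr,1)
E
python3 - <<'E'
from h import *
s=manip.sense();print(s["t"],s["tcp_pos"],s["tool_rot"],s["q"])
cv2.imwrite("pics/w2.png",manip.snapshot("wrist"))
print([wp(s,[.4353+.025*np.cos(a),-.2836+.025*np.sin(a),.087]) for a in np.arange(4)*np.pi/2])
E
```

```text
2.275 [ 0.43597737 -0.29567351  0.14361154] [ 0.0122382   0.99991345 -0.00418423  0.0024113 ] [-0.80666684  0.4622677   1.73702843 -0.00301595  0.9329489  -2.3512013 ]
[(np.float64(337.8), np.float64(224.9)), (np.float64(368.6), np.float64(195.3)), (np.float64(337.2), np.float64(165.2)), (np.float64(306.3), np.float64(196.6))]
```

View pics/w2.png

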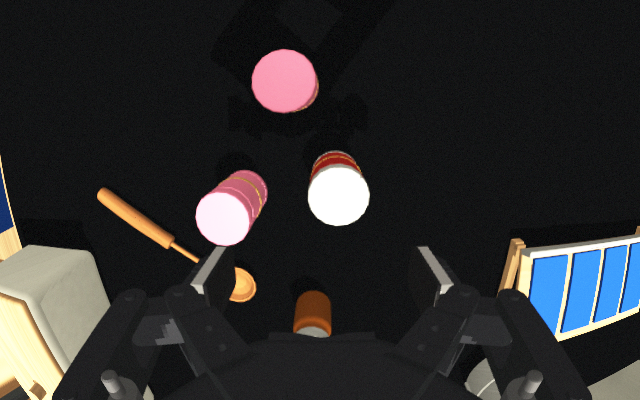

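The lid sits at x 308–369, y 165–225, and the prediction agrees. I'll shift y by +12 mm, descend and grip.

>>> send_rows --commands '[{"delta_pos": [0, 1.2, 0], "yaw": 0.01}, {"delta_pos": [0, 0, 0], "yaw": 0}, {"delta_pos": [0, 0, -2], "yaw": 0}]'

```text
t: 2.7
tcp_pos: [0.44, -0.2838, 0.1292]
tool_rot: [0.005, 1.0, -0.009, 0.007]
force: [0.5, 0.0, 0.3]
finger_gap: 0.998
```

>>> send_rows --commands '[{"delta_pos": [-0.4, 0.05, -2], "yaw": 0}, {"delta_pos": [0, 0, -2], "yaw": 0}, {"delta_pos": [0, 0, 0], "yaw": 0}]'

```text
t: 3.08
tcp_pos: [0.4376, -0.282, 0.0909]
tool_rot: [0.003, 1.0, -0.01, 0.009]
force: [-0.3, -0.0, -0.3]
finger_gap: 0.998
```

>>> send_rows --commands '[{"delta_pos": [-0.3, -0.1, -2], "yaw": 0}, {"delta_pos": [0, 0, -2], "yaw": 0}, {"delta_pos": [0, 0, -0.8], "yaw": 0}, {"delta_pos": [0, 0, 0], "yaw": 0}]'

```text
t: 3.58
tcp_pos: [0.4386, -0.285, 0.0473]
tool_rot: [0.001, 1.0, -0.014, 0.013]
force: [-1.0, -0.1, -1.0]
finger_gap: 0.999
```

>>> send_rows --commands '[{"delta_pos": [-0.3, 0.15, -0.5], "yaw": 0}, {"delta_pos": [0, 0, 0], "yaw": 0}]'

```text
t: 3.82
tcp_pos: [0.4362, -0.2841, 0.0435]
tool_rot: [0.001, 1.0, -0.015, 0.014]
force: [-0.1, -0.0, -0.5]
finger_gap: 1.0
```

```bash
python3 - <<'E'
from h import *
s=manip.sense();print(s["t"],s["tcp_pos"],s["tool_rot"],s["qd"],R.from_quat(s["tool_rot"]).as_matrix()[:,2])
E
```

```text
3.825 [ 0.43624922 -0.28406099  0.0435234 ] [ 0.00124479  0.99978613 -0.01545669  0.01368368] [ 0.00082922 -0.01176875 -0.02075096 -0.00059327 -0.00339033 -0.00177718] [ 0.02732302 -0.03094084 -0.9991477 ]
```

>>> send_rows --commands '[{"delta_pos": [0, 0, 0], "yaw": 0}, {"delta_pos": [0, 0, 0], "yaw": 0}, {"delta_pos": [0, 0, 0], "yaw": 0}, {"delta_pos": [0, 0, 0], "yaw": 0}, {"delta_pos": [0, 0, 0], "yaw": 0}, {"delta_pos": [0, 0, 0], "yaw": 0}]' --grip 1 --force 25

```text
t: 4.58
tcp_pos: [0.4366, -0.2843, 0.0445]
tool_rot: [0.001, 1.0, -0.016, 0.014]
force: [0.0, 0.5, 2.9]
finger_gap: 0.558
```

>>> send_rows --commands '[{"delta_pos": [0, 0, 1], "yaw": 0}, {"delta_pos": [0, 0, 2], "yaw": 0}, {"delta_pos": [0, 0, 3], "yaw": 0}, {"delta_pos": [0, 0, 3], "yaw": 0}, {"delta_pos": [0, 0, 3], "yaw": 0}, {"delta_pos": [0, 0, 1], "yaw": 0}, {"delta_pos": [0, 0, 0], "yaw": 0}]'

```text
t: 5.45
tcp_pos: [0.4328, -0.2811, 0.1762]
tool_rot: [0.001, 1.0, -0.012, 0.01]
force: [0.6, 1.1, -3.6]
finger_gap: 0.56
```

>>> send_rows --commands '[{"delta_pos": [2.7, 4.5, 0], "yaw": 0}, {"delta_pos": [2.7, 4.5, 0], "yaw": 0}, {"delta_pos": [2.7, 4.5, 0], "yaw": 0}, {"delta_pos": [2.7, 4.5, 0], "yaw": 0}, {"delta_pos": [2.7, 4.5, 0], "yaw": 0}, {"delta_pos": [2, 4, 0], "yaw": 0}, {"delta_pos": [0, 0, 0], "yaw": 0}, {"delta_pos": [0, 0, 0], "yaw": 0}]'

```text
t: 6.45
tcp_pos: [0.5838, -0.0069, 0.1622]
tool_rot: [0.003, 1.0, -0.009, -0.0]
force: [-0.6, -0.0, -4.5]
finger_gap: 0.56
```

```bash
python3 - <<'E'
from h import *
s=manip.sense();print(s["t"],s["tcp_pos"],s["tool_rot"],R.from_quat(s["tool_rot"]).as_euler("ZYX"),s["force"])
cv2.imwrite("pics/side2.png",cv2.resize(manip.snapshot("side")[150:290,260:440],None,fx=4,fy=4,interpolation=cv2.INTER_CUBIC))
E
```

```text
6.45 [ 0.58380222 -0.00685912  0.16215248] [ 3.40787486e-03  9.99950764e-01 -9.30773825e-03 -4.71965228e-04] [ 3.13476840e+00 -8.80444879e-04 -3.12297379e+00] [-0.6343625  -0.0109911  -4.52586772]
```

View pics/side2.png

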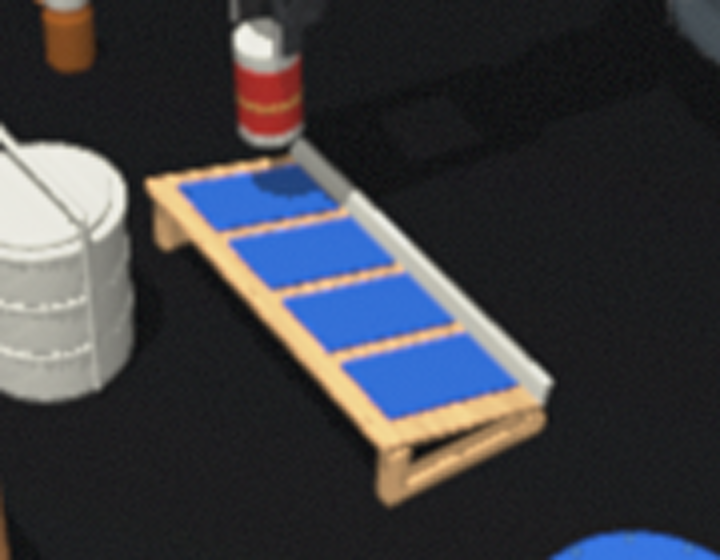

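The tin hangs upright above pad 1. I'll lower towards contact.

>>> send_rows --commands '[{"delta_pos": [1.3, 0.6, -1.5], "yaw": -0.01}, {"delta_pos": [0, 0, -1.5], "yaw": 0}, {"delta_pos": [0, 0, -0.8], "yaw": 0}, {"delta_pos": [0, 0, 0], "yaw": 0}]'

```text
t: 7.0
tcp_pos: [0.5959, -0.0036, 0.1199]
tool_rot: [0.012, 1.0, -0.009, -0.002]
force: [-0.1, -0.1, -3.4]
finger_gap: 0.561
```

>>> send_rows --commands '[{"delta_pos": [0, 0.2, -0.5], "yaw": 0.008}, {"delta_pos": [0, 0, -0.3], "yaw": 0}, {"delta_pos": [0, 0, 0], "yaw": 0}]'

```text
t: 7.38
tcp_pos: [0.5963, -0.0018, 0.112]
tool_rot: [0.007, 1.0, -0.009, -0.002]
force: [0.2, 0.1, -3.8]
finger_gap: 0.556
```

>>> send_rows --commands '[{"delta_pos": [0, 0, -0.3], "yaw": 0}, {"delta_pos": [0, 0, 0], "yaw": 0}]'

```text
t: 7.62
tcp_pos: [0.5966, -0.0018, 0.1093]
tool_rot: [0.007, 1.0, -0.009, -0.001]
force: [-0.6, -0.5, -3.5]
finger_gap: 0.557
```

>>> send_rows --commands '[{"delta_pos": [0, 0, -0.2], "yaw": 0}, {"delta_pos": [0, 0, 0], "yaw": 0}]'

```text
t: 7.88
tcp_pos: [0.5967, -0.0018, 0.1074]
tool_rot: [0.007, 1.0, -0.009, -0.001]
force: [-0.5, 0.1, -3.5]
finger_gap: 0.561
```

>>> send_rows --commands '[{"delta_pos": [0, 0, -0.2], "yaw": 0}, {"delta_pos": [0, 0, 0], "yaw": 0}]'

```text
t: 8.12
tcp_pos: [0.597, -0.0018, 0.1058]
tool_rot: [0.007, 1.0, -0.009, -0.0]
force: [-0.9, 0.4, -0.8]
finger_gap: 0.562
```

Contact is at about TCP z 0.106, as predicted. I'll press slightly more and then drag along y.

>>> send_rows --commands '[{"delta_pos": [0, 0, -0.1], "yaw": 0}, {"delta_pos": [0, 0, 0], "yaw": 0}]'

```text
t: 8.38
tcp_pos: [0.5972, -0.0018, 0.1056]
tool_rot: [0.007, 1.0, -0.009, -0.0]
force: [-0.7, -0.1, 0.0]
finger_gap: 0.562
```

>>> send_rows --commands '[{"delta_pos": [0, 0.3, 0], "yaw": 0}]'

```text
t: 8.5
tcp_pos: [0.5975, 0.0004, 0.1058]
tool_rot: [0.007, 1.0, -0.01, 0.0]
force: [-1.5, -2.0, -1.4]
finger_gap: 0.558
```

>>> send_rows --commands '[{"delta_pos": [0, 0.3, 0], "yaw": 0}]'

```text
t: 8.62
tcp_pos: [0.5976, 0.0031, 0.1058]
tool_rot: [0.007, 1.0, -0.011, 0.0]
force: [-1.7, -2.2, -0.1]
finger_gap: 0.558
```

>>> send_rows --commands '[{"delta_pos": [0, -0.4, 0], "yaw": 0}]'

```text
t: 8.75
tcp_pos: [0.5973, 0.0005, 0.1057]
tool_rot: [0.007, 1.0, -0.009, 0.0]
force: [-1.5, 2.8, -1.6]
finger_gap: 0.558
```

>>> send_rows --commands '[{"delta_pos": [0, -0.4, 0], "yaw": 0}]'

```text
t: 8.88
tcp_pos: [0.5971, -0.0028, 0.1056]
tool_rot: [0.007, 1.0, -0.009, -0.0]
force: [-0.3, 2.1, -1.5]
finger_gap: 0.562
```

This looks grippy: |Fy| ≈ 2.2–2.8 N at N ≈ 2–3.5 N. I'll compare with the same drag on pad 2.

>>> send_rows --commands '[{"delta_pos": [0, 0, 1.5], "yaw": 0}, {"delta_pos": [0, 2.6, 0.5], "yaw": 0}, {"delta_pos": [0, 2.8, 0], "yaw": 0}, {"delta_pos": [0, 2.6, 0], "yaw": 0}, {"delta_pos": [0, 0, -0.5], "yaw": 0}, {"delta_pos": [0, 0, -0.5], "yaw": 0}, {"delta_pos": [0, 0, 0], "yaw": 0}]'

```text
t: 9.75
tcp_pos: [0.5994, 0.0751, 0.1187]
tool_rot: [0.009, 1.0, -0.01, 0.002]
force: [0.1, 0.4, -3.6]
finger_gap: 0.556
```

>>> send_rows --commands '[{"delta_pos": [-0.2, 0.1, -0.6], "yaw": 0}, {"delta_pos": [0, 0, -0.5], "yaw": 0}, {"delta_pos": [0, 0, -0.2], "yaw": 0}, {"delta_pos": [0, 0, 0], "yaw": 0}]'

```text
t: 10.25
tcp_pos: [0.5976, 0.0744, 0.1053]
tool_rot: [0.01, 1.0, -0.01, 0.002]
force: [-0.3, 1.0, -0.1]
finger_gap: 0.56
```

>>> send_rows --commands '[{"delta_pos": [0, 0, -0.1], "yaw": 0}, {"delta_pos": [0, 0, 0], "yaw": 0}]'

```text
t: 10.5
tcp_pos: [0.5981, 0.0745, 0.1053]
tool_rot: [0.01, 1.0, -0.011, 0.003]
force: [-1.2, 0.4, 0.2]
finger_gap: 0.556
```

>>> send_rows --commands '[{"delta_pos": [0, 0.3, 0], "yaw": 0}]'

```text
t: 10.62
tcp_pos: [0.5983, 0.0772, 0.1055]
tool_rot: [0.01, 1.0, -0.011, 0.003]
force: [-0.5, 0.3, -1.3]
finger_gap: 0.557
```

>>> send_rows --commands '[{"delta_pos": [0, 0.3, 0], "yaw": 0}]'

```text
t: 10.75
tcp_pos: [0.5983, 0.0802, 0.1055]
tool_rot: [0.01, 1.0, -0.011, 0.003]
force: [-0.8, -0.7, 0.4]
finger_gap: 0.563
```

>>> send_rows --commands '[{"delta_pos": [0, -0.4, 0], "yaw": 0}]'

```text
t: 10.88
tcp_pos: [0.5982, 0.0769, 0.1054]
tool_rot: [0.009, 1.0, -0.011, 0.003]
force: [-0.6, 1.0, -0.4]
finger_gap: 0.558
```

>>> send_rows --commands '[{"delta_pos": [0, -0.4, 0], "yaw": 0}]'

```text
t: 11.0
tcp_pos: [0.5981, 0.073, 0.1054]
tool_rot: [0.009, 1.0, -0.011, 0.003]
force: [-1.5, 0.3, 0.1]
finger_gap: 0.559
```

Pad 2 is slick: |Fy| ≈ 0.3–1 N at N ≈ 3.3 N. There is plenty of time, so I'll feel pads 3 and 4 too.

>>> send_rows --commands '[{"delta_pos": [0, 0, 1.5], "yaw": 0}, {"delta_pos": [0, 2.8, 0.3], "yaw": 0}, {"delta_pos": [0, 2.8, 0], "yaw": 0}, {"delta_pos": [0, 2.6, 0], "yaw": 0}, {"delta_pos": [0, 0, -0.5], "yaw": 0}, {"delta_pos": [0, 0, -0.5], "yaw": 0}, {"delta_pos": [0, 0, 0], "yaw": 0}]'

```text
t: 11.88
tcp_pos: [0.6, 0.1537, 0.1158]
tool_rot: [0.011, 1.0, -0.011, 0.005]
force: [0.3, 0.6, -3.8]
finger_gap: 0.561
```

>>> send_rows --commands '[{"delta_pos": [-0.1, 0, -0.5], "yaw": 0}, {"delta_pos": [0, 0, -0.3], "yaw": 0}, {"delta_pos": [0, 0, -0.2], "yaw": 0}, {"delta_pos": [0, 0, -0.1], "yaw": 0}, {"delta_pos": [0, 0, 0], "yaw": 0}]'

```text
t: 12.5
tcp_pos: [0.5996, 0.1521, 0.1054]
tool_rot: [0.013, 1.0, -0.011, 0.005]
force: [-0.6, 0.4, 0.4]
finger_gap: 0.56
```

>>> send_rows --commands '[{"delta_pos": [0, 0.3, 0], "yaw": 0}]'

```text
t: 12.62
tcp_pos: [0.5998, 0.1549, 0.1057]
tool_rot: [0.013, 1.0, -0.011, 0.006]
force: [-1.1, 0.8, -1.2]
finger_gap: 0.559
```

>>> send_rows --commands '[{"delta_pos": [0, 0.3, 0], "yaw": 0}]'

```text
t: 12.75
tcp_pos: [0.5998, 0.158, 0.1057]
tool_rot: [0.013, 1.0, -0.011, 0.006]
force: [-1.1, -0.2, -1.0]
finger_gap: 0.557
```

>>> send_rows --commands '[{"delta_pos": [0, -0.4, 0], "yaw": 0}]'

```text
t: 12.88
tcp_pos: [0.5998, 0.1547, 0.1057]
tool_rot: [0.012, 1.0, -0.011, 0.006]
force: [-0.7, 0.3, -0.5]
finger_gap: 0.559
```

>>> send_rows --commands '[{"delta_pos": [0, -0.4, 0], "yaw": 0}]'

```text
t: 13.0
tcp_pos: [0.5997, 0.1507, 0.1057]
tool_rot: [0.012, 1.0, -0.011, 0.006]
force: [-0.9, 0.5, -1.0]
finger_gap: 0.558
```

Pad 3 is slick too. Pad 4 is next.

>>> send_rows --commands '[{"delta_pos": [0, 0, 1.5], "yaw": 0}, {"delta_pos": [0, 2.8, 0.3], "yaw": 0}, {"delta_pos": [0, 2.8, 0], "yaw": 0}, {"delta_pos": [0, 2.8, 0], "yaw": -0.01}, {"delta_pos": [-0.1, 0, -0.5], "yaw": 0}, {"delta_pos": [0, 0, -0.5], "yaw": 0}, {"delta_pos": [0, 0, 0], "yaw": 0}]'

```text
t: 13.88
tcp_pos: [0.6004, 0.2337, 0.1166]
tool_rot: [0.019, 1.0, -0.012, 0.007]
force: [-0.9, -0.1, -3.4]
finger_gap: 0.564
```

>>> send_rows --commands '[{"delta_pos": [0, 0, -0.5], "yaw": 0}, {"delta_pos": [0, 0, -0.3], "yaw": 0}, {"delta_pos": [0, 0, -0.2], "yaw": 0}, {"delta_pos": [0, 0, 0], "yaw": 0}]'

```text
t: 14.38
tcp_pos: [0.6008, 0.2319, 0.106]
tool_rot: [0.02, 1.0, -0.012, 0.007]
force: [-0.4, 0.5, -1.8]
finger_gap: 0.561
```

>>> send_rows --commands '[{"delta_pos": [0, 0, -0.2], "yaw": 0}, {"delta_pos": [0, 0, 0], "yaw": 0}]'

```text
t: 14.62
tcp_pos: [0.6012, 0.232, 0.1054]
tool_rot: [0.02, 1.0, -0.012, 0.008]
force: [-1.1, -0.5, -0.1]
finger_gap: 0.563
```

>>> send_rows --commands '[{"delta_pos": [0, 0.3, 0], "yaw": 0}]'

```text
t: 14.75
tcp_pos: [0.6013, 0.2349, 0.1057]
tool_rot: [0.02, 1.0, -0.012, 0.008]
force: [-0.5, -0.2, -1.8]
finger_gap: 0.555
```

>>> send_rows --commands '[{"delta_pos": [0, 0.3, 0], "yaw": 0}]'

```text
t: 14.88
tcp_pos: [0.6014, 0.238, 0.1058]
tool_rot: [0.02, 1.0, -0.012, 0.008]
force: [-0.4, -0.2, -2.0]
finger_gap: 0.557
```

>>> send_rows --commands '[{"delta_pos": [0, -0.4, 0], "yaw": 0}]'

```text
t: 15.0
tcp_pos: [0.6014, 0.2348, 0.1057]
tool_rot: [0.02, 1.0, -0.011, 0.008]
force: [-1.7, 0.0, -0.5]
finger_gap: 0.556
```

>>> send_rows --commands '[{"delta_pos": [0, -0.4, 0], "yaw": 0}]'

```text
t: 15.12
tcp_pos: [0.6014, 0.2309, 0.1057]
tool_rot: [0.02, 1.0, -0.011, 0.008]
force: [-0.3, 0.1, 0.1]
finger_gap: 0.561
```

Pads 2–4 are slick, so pad 1 is the one that grips. Going back there.

>>> send_rows --commands '[{"delta_pos": [0, 0, 2], "yaw": 0}, {"delta_pos": [0, -4.5, 0.5], "yaw": 0}, {"delta_pos": [0, -5, 0], "yaw": 0}, {"delta_pos": [0, -5, 0], "yaw": 0}, {"delta_pos": [0, -5, 0], "yaw": 0.02}, {"delta_pos": [0, -3, 0], "yaw": 0}, {"delta_pos": [0, 0, 0], "yaw": 0}, {"delta_pos": [0, 0, 0], "yaw": 0}]' --force 20

```text
t: 16.12
tcp_pos: [0.5999, -0.0037, 0.1271]
tool_rot: [0.01, 1.0, -0.012, 0.007]
force: [0.6, 0.2, -3.8]
finger_gap: 0.56
```

>>> send_rows --commands '[{"delta_pos": [-0.3, 0.2, -0.8], "yaw": 0.005}, {"delta_pos": [0, 0, -0.6], "yaw": 0}, {"delta_pos": [0, 0, -0.4], "yaw": 0}, {"delta_pos": [0, 0, 0], "yaw": 0}]'

```text
t: 16.62
tcp_pos: [0.5957, 0.0019, 0.1069]
tool_rot: [0.005, 1.0, -0.012, 0.006]
force: [-0.2, -0.8, -3.7]
finger_gap: 0.557
```

>>> send_rows --commands '[{"delta_pos": [0, 0, -0.2], "yaw": 0}, {"delta_pos": [0, 0, -0.1], "yaw": 0}, {"delta_pos": [0, 0, 0], "yaw": 0}]'

```text
t: 17.0
tcp_pos: [0.5966, 0.002, 0.1052]
tool_rot: [0.004, 1.0, -0.012, 0.007]
force: [-0.7, 0.0, -0.6]
finger_gap: 0.563
```

>>> send_rows --commands '[{"delta_pos": [-0.2, 0, -0.15], "yaw": 0}, {"delta_pos": [-0.2, 0, -0.1], "yaw": 0}]'

```text
t: 17.25
tcp_pos: [0.5931, 0.0019, 0.1036]
tool_rot: [0.004, 1.0, -0.012, 0.008]
force: [-2.5, 1.1, 1.0]
finger_gap: 0.563
```

>>> send_rows --commands '[{"delta_pos": [-0.2, 0, -0.1], "yaw": 0}, {"delta_pos": [-0.2, 0, -0.1], "yaw": 0}]'

```text
t: 17.5
tcp_pos: [0.5895, 0.0019, 0.1022]
tool_rot: [0.005, 1.0, -0.012, 0.009]
force: [-0.3, 0.2, 3.4]
finger_gap: 0.557
```

>>> send_rows --commands '[{"delta_pos": [-0.2, 0, -0.1], "yaw": 0}, {"delta_pos": [-0.2, 0, -0.1], "yaw": 0}]'

```text
t: 17.75
tcp_pos: [0.5857, 0.0018, 0.1006]
tool_rot: [0.004, 1.0, -0.012, 0.01]
force: [-1.8, 0.2, 3.9]
finger_gap: 0.558
```

```bash
python3 - <<'E'
from h import *
s=manip.sense();print(s["t"],s["tcp_pos"],s["force"])
a=cv2.resize(manip.snapshot("side")[130:230,270:360],None,fx=4,fy=4,interpolation=cv2.INTER_CUBIC)
b=cv2.resize(manip.snapshot("wrist")[130:400,150:490],None,fx=1.2,fy=1.2,interpolation=cv2.INTER_CUBIC)
h=max(a.shape[0],b.shape[0]);p=lambda i:cv2.copyMakeBorder(i,0,h-i.shape[0],0,0,0)
cv2.imwrite("pics/tilt.png",np.hstack([p(a),p(b)]))
E
```

```text
17.75 [0.58574538 0.0018296  0.10064324] [-1.81956942  0.17446545  3.92662693]
```

View pics/tilt.png

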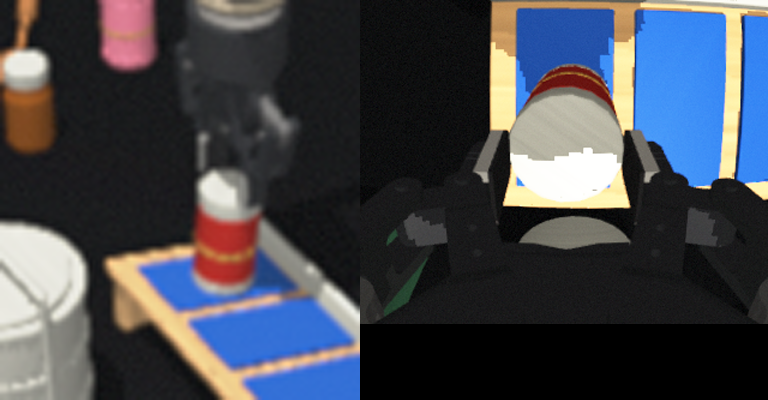

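The tin is pivoting in the grip: its axis now leans towards the rail compared with before. I'll continue the arc.

>>> send_rows --commands '[{"delta_pos": [-0.2, 0, -0.15], "yaw": 0}, {"delta_pos": [-0.15, 0, -0.15], "yaw": 0}]'

```text
t: 18.1
tcp_pos: [0.5816, 0.0015, 0.098]
tool_rot: [0.004, 1.0, -0.012, 0.009]
force: [-2.1, -1.3, 7.0]
finger_gap: 0.561
```

>>> send_rows --commands '[{"delta_pos": [-0.15, 0, -0.12], "yaw": 0}]'

```text
t: 18.23
tcp_pos: [0.5794, 0.0012, 0.097]
tool_rot: [0.004, 1.0, -0.013, 0.009]
force: [-3.2, -0.6, 6.6]
finger_gap: 0.556
```

>>> send_rows --commands '[{"delta_pos": [0, 0, 0.1], "yaw": 0}, {"delta_pos": [0, 0, 0], "yaw": 0}]'

```text
t: 18.48
tcp_pos: [0.5785, 0.0009, 0.0979]
tool_rot: [0.004, 1.0, -0.013, 0.008]
force: [-1.8, 0.1, 2.9]
finger_gap: 0.559
```

>>> send_rows --commands '[{"delta_pos": [0, 0, 0], "yaw": 0}, {"delta_pos": [0, 0, 0], "yaw": 0}, {"delta_pos": [0, 0, 0], "yaw": 0}]' --grip -0.3

```text
t: 18.85
tcp_pos: [0.5788, 0.001, 0.0967]
tool_rot: [0.004, 1.0, -0.013, 0.008]
force: [-0.4, 0.2, 0.3]
finger_gap: 0.655
```

>>> send_rows --commands '[{"delta_pos": [0, 0, 0], "yaw": 0}, {"delta_pos": [0, 0, 0], "yaw": 0}, {"delta_pos": [0, 0, 0], "yaw": 0}]' --grip -1

```text
t: 19.23
tcp_pos: [0.5789, 0.0009, 0.0964]
tool_rot: [0.004, 1.0, -0.013, 0.008]
force: [-0.5, -0.1, -0.8]
finger_gap: 1.002
```

```bash
python3 - <<'E'
from h import *
s=manip.sense();print(s["t"],s["tcp_pos"],s["force"],s["finger_gap"])
a=cv2.resize(manip.snapshot("side")[130:230,270:360],None,fx=4,fy=4,interpolation=cv2.INTER_CUBIC)
b=cv2.resize(manip.snapshot("wrist")[130:400,150:490],None,fx=1.2,fy=1.2,interpolation=cv2.INTER_CUBIC)
h=max(a.shape[0],b.shape[0]);p=lambda i:cv2.copyMakeBorder(i,0,h-i.shape[0],0,0,0)
cv2.imwrite("pics/rel.png",np.hstack([p(a),p(b)]))
E
```

```text
19.225 [0.57891748 0.00094889 0.09642209] [-0.48182859 -0.09347895 -0.80559029] 1.0019798711304853
```

View pics/rel.png

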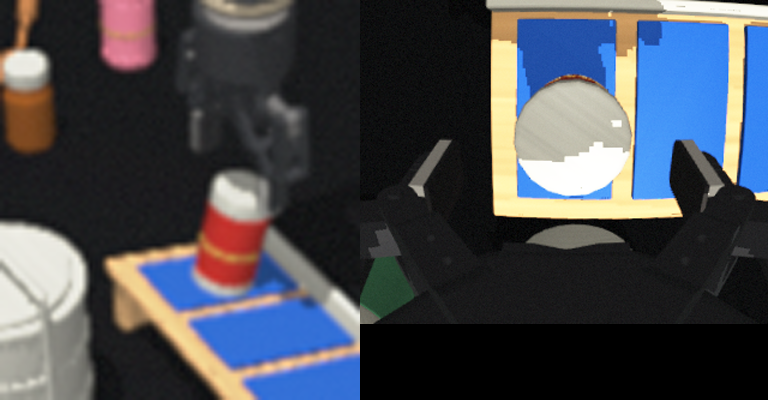

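Released, the tin stands flat on pad 1 with the fingers clear on both sides. I'll retreat upward and check.

>>> send_rows --commands '[{"delta_pos": [0, 0, 1.5], "yaw": 0}, {"delta_pos": [0, 0, 3], "yaw": 0}, {"delta_pos": [0, 0, 4], "yaw": 0}, {"delta_pos": [0, 0, 4], "yaw": 0}, {"delta_pos": [-4, 0, 2], "yaw": 0}, {"delta_pos": [-4, -4, 0], "yaw": 0}, {"delta_pos": [-4, -4, 0], "yaw": 0}, {"delta_pos": [-2, -4, 0], "yaw": 0}, {"delta_pos": [0, 0, 0], "yaw": 0}, {"delta_pos": [0, 0, 0], "yaw": 0}]'

```text
t: 20.58
tcp_pos: [0.4376, -0.1217, 0.2567]
tool_rot: [0.003, 1.0, -0.016, 0.016]
force: [-0.4, -0.2, -0.5]
finger_gap: 0.999
```

```bash
python3 - <<'E'
from h import *
s=manip.sense();print(s["t"],s["tcp_pos"],s["force"])
T=manip.snapshot("top");cv2.imwrite("pics/top9.png",T)
a=cv2.resize(manip.snapshot("side")[130:230,270:360],None,fx=4,fy=4,interpolation=cv2.INTER_CUBIC)
b=cv2.resize(T[165:231,280:355],None,fx=5,fy=5,interpolation=cv2.INTER_CUBIC)
h=max(a.shape[0],b.shape[0]);p=lambda i:cv2.copyMakeBorder(i,0,h-i.shape[0],0,0,0)
cv2.imwrite("pics/fin.png",np.hstack([p(a),p(b)]))
rp=[.59703,.11581,-.01538]
sc=lambda q,x0,y0,k:np.round((q-[x0,y0])*k,0).tolist()
P=[rack(rp,u,-.117,.087) for u in(-.01,0,.01)]
Q=[rack(rp,0+.025*np.cos(t),-.117+.025*np.sin(t),0) for t in np.arange(4)*np.pi/2]
print("lid top",sc(proj("top",P),280,165,5),"side lid",sc(proj("side",P),270,130,4),"side foot",sc(proj("side",Q),270,130,4))
E
```

```text
20.575 [ 0.43762228 -0.12168554  0.25667694] [-0.37624056 -0.18927969 -0.47810668]
lid top [[208.0, 215.0], [208.0, 198.0], [208.0, 182.0]] side lid [[250.0, 180.0], [240.0, 181.0], [230.0, 183.0]] side foot [[191.0, 277.0], [233.0, 290.0], [242.0, 268.0], [200.0, 255.0]]
```

View pics/fin.png

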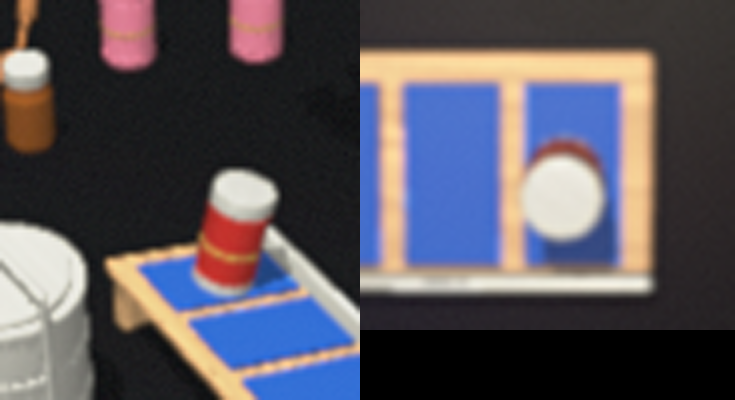

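```bash
python3 -c "
from station import manip
print(manip.sign_off(), manip.sense()['t'])"
```

```text
the job is handed in; nothing more can be done
the job is handed in; nothing more can be done
```

The tin is standing by itself on pad 1, foot flat and near the middle of the pad, and the job is handed in.

**Finding the pad:** I dragged the tin's foot lightly over all four pads, pressing with about 2–4 N.

| Pad | Sideways drag force | Result |
|---|---|---|
| 1 | about 2.0–2.8 N | grips |
| 2 | at most about 1 N | slick |
| 3 | at most about 0.8 N | slick |
| 4 | at most about 0.5 N | slick |

**Placing it:** I set the tin down on pad 1 and let it pivot in the grip until its foot lay flat, pressing with no more than about 11 N. Then I released it and backed the arm away.

**Last checks:** About 1.3 s after release, the top and side pictures showed the tin still standing, tilted with the slope and well clear of the rail. It sits centred up the slope and about 3 mm off-centre sideways, towards pad 2, but still fully on the pad. In the crops I viewed, the bystanders nearest the rack looked undisturbed. I did not view a full final picture for the rest. The clock read 20.6 s at the last check, against the 61 s limit.

**What went wrong on the way:** one move call was refused because rows lacked a yaw value. The tool also drifted about 2° off vertical during the moves, which did no harm.

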